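# Fetch the torch from the carousel and light the inflator's dial

### The job

On the garage bench, turn the tool carousel by its centre knob one click, whichever way brings the torch to the gap in the housing's rim, and let it click into place; then draw the torch up out of its cup and tip it so that it shines squarely into the middle of the ball inflator's sloping dial, with the lens about 15 cm from the dial. Finish while still holding the torch steady there in the air, touching nothing else with it; leave the other tools in their cups and do not disturb the other things on the bench.

Things in the scene. Friction and masses are not known exactly. Their poses are not given: they have to be found in the camera images.
- caddy: Fixed round tool carousel: grey drum housing, 224 mm across, 98 mm tall. Origin: centre of its underside, on the vertical axis. An inward lip on the rim (92 mm up, reaching in to 91 mm from the axis) overhangs the tools' feet, so that they rise only 14 mm, except at one 48 degree gap in the housing's -x direction.
- turret (a joint): Angle of the turning part (rad, positive counter-clockwise from above, 0 at the start). Click stops at -1.047, 0 and 1.047 (one cup), end stops 0.1 beyond; let go near a stop it pulls itself in. Turning takes up to 0.25 N m. Six cups (52 mm wide, rims 64 mm above the bench) with axes 75 mm from the carousel's axis; at 0, +-1.047 one is at the gap.
- turret_grip (a point): Middle of the knob on the carousel's axis by which it is turned: an upright black bar 50 mm long, 14 mm wide, 36 mm tall on a steel column, 154 mm above the bench (its top at 172 mm). At joint value 0 the bar's length lies along the x axis of this point; this frame turns with the knob. Grip it across its 14 mm width from above.
- gap (a point): Point at the gap of the housing's rim: where the middle of the torch is when its cup has clicked in at the gap, 75 mm from the carousel's axis, 108 mm above the bench. Fixed to the housing.
- torch_mid (a point): The torch: metal, 140 mm long, about 0.2 kg, lens down in a cup one place left or right of the gap (varies). Point on its axis 70 mm above the lens, z from lens to tail. Head 42 mm diameter for 38 mm, then straight barrel 25 mm diameter to 136 mm, then a 14 mm switch. In its cup: lens 38, tail 178 mm above the bench. The other tools have a T-bar or a ball on top.
- torch: The torch itself, origin at the centre of its lens, z from lens to tail.
- pump_mid (a point): A hand pump with a 40 mm T-bar on top, 129 mm tall overall, in the cup on the other side of the gap. Point on its axis, 103 mm above the bench while it stands in its cup. Leave it in its cup.
- brush_mid (a point): A brush with a slim stem and a wooden ball on top, 124 mm tall, in the cup at the gap at the start. Point on its axis, 100 mm above the bench while it stands in its cup. Leave it in its cup.
- inflator: The ball inflator: a grey fixed housing 170 x 200 x 93 mm with a sloping panel above and a carrying handle at its back (195 mm high). Origin at the centre of its underside; its front, with the dial, faces its -x.
- dial: The inflator's round white dial, 76 mm in diameter with its black rim, sloping at 45 degrees. Origin at the centre of its face, about 132 mm above the bench; z points out of the face (up and to the inflator's front).
- chalk: Bystander: a billiard chalk cube, 22 mm. Leave it where it is. Origin at the centre of its underside.
- dartcase: Bystander: a flat dart case, 70 x 160 x 22 mm. Leave it where it is. Origin at the centre of its underside.
- ballcan: Bystander: a can of tennis balls, 74 mm diameter, 200 mm tall. Leave it where it is. Origin at the centre of its underside.
- oil: Bystander: a bottle, 56 mm diameter, 150 mm tall. Leave it where it is. Origin at the centre of its underside.
- mug: Bystander: a mug, 80 mm diameter, 95 mm tall. Leave it where it is. Origin at the centre of its underside.
Mind the look-alikes: they are no part of the job. Leave any green or purple look-alike of the part that bears pump_mid alone. Of the things shaped like the part that bears brush_mid, the wooden one is meant.

How it is judged:
On the way, in this order (a step that is already met when the one before it is completed fails the run):
1. the carousel is clicked one place round, with the torch still in its cup, now at the gap (horizontal distance between torch_mid and gap below 0.012 m and height (world z) of torch_mid below 0.118 m and (value of joint turret between 0.9272 and 1.1672 rad or value of joint turret between -1.1672 and -0.9272 rad) and velocity of joint turret between -0.1 and 0.1 rad/s), for 0.2 s.
2. the torch is drawn up out of its cup (height (world z) of torch_mid above 0.15 m and contact force between the fingers and torch above 0.5 N), for 0.1 s.
At the end, for the whole second after the job is handed in: Torch held still in the fingers, middle over 0.20 m up, touching neither carousel nor inflator; axis within 34 mm of the dial centre and 0.45 rad of square to it, lens 80 to 250 mm away; carousel within 0.12 rad of the stop at -1.047 or 1.047; pump and brush in their cups (x of dial in the frame of torch_mid between -0.034 and 0.034 m and y of dial in the frame of torch_mid between -0.034 and 0.034 m and z of dial in the frame of torch_mid between -0.32 and -0.15 m and angle between the z axis of torch_mid and the z axis of dial, either way round below 0.45 rad and height (world z) of torch_mid above 0.2 m and contact force between the fingers and torch above 1 N and linear speed of torch below 0.03 m/s and angular speed of torch below 0.25 rad/s and contact force between torch and caddy below 0.1 N and contact force between torch and inflator below 0.1 N and (value of joint turret between 0.9272 and 1.1672 rad or value of joint turret between -1.1672 and -0.9272 rad) and height (world z) of pump_mid below 0.115 m and height (world z) of brush_mid below 0.112 m); the arm keeps its last pose, push and grip.
It fails at once if a thing on the bench is pushed more than 30 mm (distance of any of chalk, dartcase, ballcan, oil, mug from where it was at the start of the episode above 0.03 m).
It fails at once if the pump or the brush is drawn out of its cup (height (world z) of pump_mid above 0.125 m or height (world z) of brush_mid above 0.122 m).
It also fails if it takes over 54 s, if anything falls off the work surface, if the arm or the gripper's body presses on something with over 40 N, if the wrist force passes 120 N, or if a joint passes its speed limit or range.

### The arm

A 7-joint arm with a two-finger parallel gripper is mounted at the origin on the work surface. World frame = base frame: x ahead of the robot, y to its left, z up, the work surface at z = 0. Lengths are in m, angles in rad, forces in N, time in s.
With the tool pointing down it reaches from about 0.425 to 0.925 m from the base axis. Payload 6.8 kg.
Tool frame: the origin (TCP) lies on the centre line of the jaws, within the pads' length; the fingertips stand bot.tip_reach ahead of it and the grasp point (between the pads) lies 3 mm ahead of it (bot.tip_reach is the distance from the TCP to the fingertips, in m); z points along the fingers, y is the line along which they close (so a half turn about z gives the same grasp; the last joint's range is limited). The gripper opens to 85 mm and grips with 20 to 120 N. Pads are 22 mm wide; open, the fingers measure 114 mm over their backs; the gripper's body (76 mm by 85 mm) begins 54 mm behind the grasp point. The pads swing forward as they close: fully open they stand 13 mm farther back than shut.
Start: joints at [1.139, 0.477, 0.022, 1.555, -0.011, 1.109, -0.083], TCP at [0.215, -0.64, 0.253] pointing down, gripper open.
Joint ranges: [-2.96, 2.96], [-0.34, 2.1], [-1.41, 1.46], [0.24, 2.44], [-1.37, 4.51], [0.17, 1.92], [-2.96, 2.96]. Speed limits (rad/s): [2.39, 2.39, 3.14, 3.14, 3.14, 3.14, 3.14].

### API

Orientations are given as a unit quaternion [w, x, y, z].
In Python, from station import bot gives the robot as it stands.
- The arm moves only by the tool jog_arm, never from a script. Its argument "deltas" is a list of rows, each a list of 7 numbers: the shift along the world's x, y, z in m, then the turn, a rotation vector about the world's x, y, z in rad, then the opening, from 0 (shut) to 1 (fully open). In form: [[x, y, z, rx, ry, rz, grip], ...]. A call has 1 to 10 rows; each row shifts and turns the commanded pose from where the row before left it; what a row does not reach is not made up. A row lasts 1/10 s, in which the tool goes at most 50 mm and 8.59 degrees, less where a joint would pass 70% of its speed; a pose out of reach is approached as far as the arm can. A call with a gripper value outside its range is refused whole. The fingers move at their own pace and stop on an object; "newtons" is the grip in N (left out, the last holds). Time passes only in rows, so rows that do not move let the fingers close. It gives the time, the measured TCP pose, the force, the opening and the grip force at its end, in the units of the state.
- bot.get_obs(): the state, without advancing time (a new reading comes with each control period).
- bot.read_camera(name): name is "scene" or "top" or "wrist"; returns a dict with "img" (400x640x3 uint8, red, green, blue), "K" (3x3 intrinsics, pixels), "eye" and "attitude" of the camera in the world. Camera axes: x right, y down, z forward; pixel columns grow to the right and rows downward; lengths in m; the calibration is good to about 2 mm. A picture is of the moment at which its call begins. There is no depth.
- bot.hand_in(): hands the job in; it is judged then, once.
The state is a dict: "t": time; "q": joint angles; "joint_vel": joint speeds; "joint_torque": joint torques, N m; "eef_pos": TCP position; "tool_rot": TCP orientation; "contact_force": force on the tool from outside, world axes, zero at the start; "torque": the same for the moment, N m; "gripper_width": opening from 0.0 (shut) to 1.0 (fully open); "grasp_force": force on a finger pad.
Only numpy, scipy, OpenCV 4.12 (cv2) and the standard library are available. Lean on these libraries where they do the work, as an engineer would, in place of code of your own. Each camera call takes 0.05 s, during which the arm holds its last target. There are 200 camera calls.

## Working session

There is one attempt and no reset: what is moved stays moved. The work goes in short steps, Python scripts to look and compute and a tool call to move; the robot and the scene stay as the last step left them, time stands still between calls to the robot, and variables do not carry over. Pictures are saved under pics/ and viewed, at most 10 in all, crops included, and the job is handed in when it is done.

Besides the shell and the picture viewer there is one more tool, called after ">>>" as name(argument=value, ...) on one line, values as JSON. jog_arm: Moves the arm, as the interface text tells. Its arguments: {"type":"object","properties":{"deltas":{"type":"array"},"newtons":{"type":"number"}},"required":["deltas"]}

```bash
ls; mkdir -p pics
cat > h.py <<'E'
import numpy as np,cv2,pickle
from scipy.spatial.transform import Rotation as R
def rot(a):
    a=np.array(a,float)
    return a if a.shape==(3,3) else R.from_quat(np.r_[a[1:],a[0]]).as_matrix()
def ray(c,u,v):
    d=rot(c["attitude"])@np.linalg.solve(c["K"],[u,v,1.]); return np.array(c["eye"]),d
def onz(c,u,v,z):
    e,d=ray(c,u,v); return e+d*(z-e[2])/d[2]
def proj(c,p):
    q=rot(c["attitude"]).T@(np.array(p)-c["eye"]); q=np.array(c["K"])@q; return q[:2]/q[2]
def tri(c1,p1,c2,p2):
    A=[];b=[]
    for c,p in((c1,p1),(c2,p2)):
        e,d=ray(c,*p); d/=np.linalg.norm(d); P=np.eye(3)-np.outer(d,d); A.append(P); b.append(P@e)
    return np.linalg.lstsq(np.vstack(A),np.hstack(b),rcond=None)[0]
E
python3 - <<'E'
from station import bot
from h import *
print(bot.tip_reach, bot.get_obs())
for n in("scene","top"):
    c=bot.read_camera(n); pickle.dump(c,open(n+".pkl","wb")); cv2.imwrite(f"pics/{n}.png",c["img"][...,::-1]); print(n,c["K"],c["eye"],c["attitude"])
E
```

```text
pics
0.022 {'t': 0.0, 'q': array([ 1.13890355,  0.4778011 ,  0.02231392,  1.55647349, -0.01147978,
        1.10927408, -0.0830945 ]), 'joint_vel': array([-0.00033954,  0.00058568, -0.00049592, -0.00172594, -0.00136812,
        0.00111475,  0.00039964]), 'joint_torque': array([-7.67459496e-04, -5.96458554e+01,  1.60737231e+00, -2.81199288e+01,
        1.24006224e-02,  9.45305976e-03, -7.22588027e-06]), 'eef_pos': array([ 0.21458193, -0.63939705,  0.2523152 ]), 'tool_rot': array([-8.87873984e-04,  9.86918225e-01,  1.61219049e-01, -2.17151692e-04]), 'contact_force': array([0.73598655, 0.49172311, 0.24088057]), 'torque': array([-0.03404708,  0.0831291 ,  0.04156286]), 'grasp_force': 0.0, 'gripper_width': 1.002014883446475}
scene [[520.43541665   0.         321.32313654]
 [  0.         520.43541665 196.12343765]
 [  0.           0.           1.        ]] [1.3385753  0.12312155 1.40481314] [-0.17044712  0.62186709  0.73523053 -0.20896213]
top [[401.02387625   0.         318.76656944]
 [  0.         401.02387625 198.02050101]
 [  0.           0.           1.        ]] [ 0.29706535 -0.00153293  1.45074031] [-0.07836198  0.72154733 -0.68382974  0.07487149]
```

View pics/scene.png

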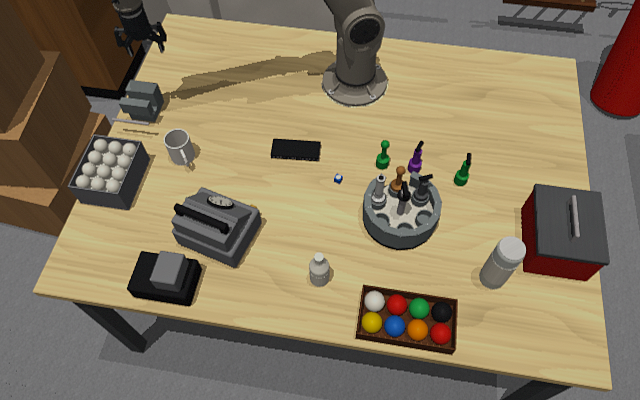

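View pics/top.png

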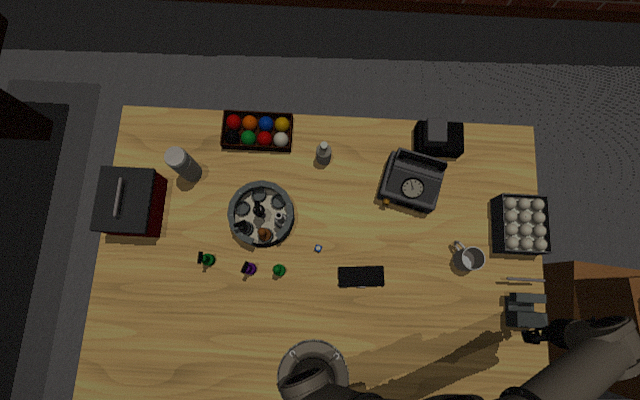

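The carousel is at top (261,213) and scene (402,208), with the wooden brush at its robot side, i.e. at the gap. The inflator dial is at top (413,187) and scene (221,201). The green and purple look-alikes stand on the bench, off the carousel. I'll enlarge both areas next.

Run:
```python
from h import *
t=pickle.load(open("top.pkl","rb"));s=pickle.load(open("scene.pkl","rb"))
def cr(c,u,v,w,h,k): return cv2.resize(c["img"][v:v+h,u:u+w,::-1],None,fx=k,fy=k,interpolation=cv2.INTER_CUBIC)
a=cr(t,222,175,80,75,5);b=cr(s,355,160,80,75,5)
c=cr(t,373,145,80,60,5);d=cr(s,175,180,80,60,5)[:300]
im=np.vstack([np.hstack([a,b])[:375],np.hstack([c,d])[:225]]);print(im.shape);cv2.imwrite("pics/crop.png",im)
```

```text
(600, 800, 3)
```

View pics/crop.png

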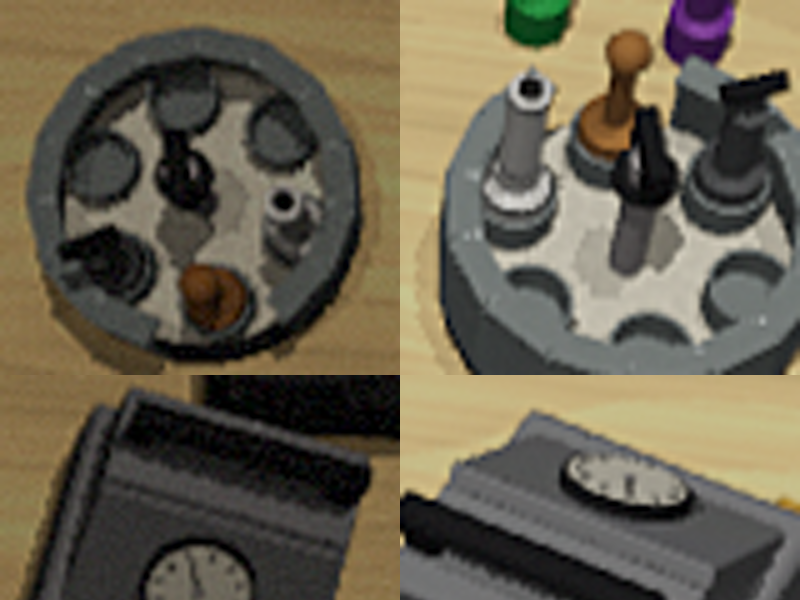

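The crop settles which tool is which. The silver torch has its tail at top (279,215) / scene (381,178), and its black-centred switch matches. The wooden brush is at top (264,232) and the black T-bar pump at top (242,226). The dial is white with a black rim. Next I'll measure.

Run:
```python
from h import *
t=pickle.load(open("top.pkl","rb"));s=pickle.load(open("scene.pkl","rb"))
# dial: white blob centroid in both
def dial(c,u0,v0,u1,v1):
    im=c["img"][v0:v1,u0:u1].astype(int); m=((im.min(2)>95)&(im.max(2)-im.min(2)<70)).astype(np.uint8)
    m=cv2.morphologyEx(m,cv2.MORPH_CLOSE,np.ones((5,5)))
    cs=max(cv2.findContours(m,0,2)[0],key=cv2.contourArea); e=cv2.fitEllipse(cv2.convexHull(cs)); 
    return (e[0][0]+u0,e[0][1]+v0),e[1],e[2]
dt=dial(t,398,172,428,202);ds=dial(s,203,190,240,212);print(dt,ds)
D=tri(t,dt[0],s,ds[0]);print("dial",D, onz(t,*dt[0],.132),onz(s,*ds[0],.132))
tp=(279.,215.2);sp=(381.,177.6)
print("torch tail",tri(t,tp,s,sp),onz(t,*tp,.178),onz(s,*sp,.178))
bt=(222+198/5,175+280/5);bs=(355+228/5,160+48/5)
print("brush ball",tri(t,bt,s,bs))
# rim circle at z .098 in top, drum outer contour approx pixels (crop): left 28, right 357, top 28; 
P=np.array([onz(t,222+u/5,175+v/5,.098)[:2] for u,v in[(28,200),(357,190),(190,28),(60,100),(100,52),(320,95),(290,57),(32,235),(350,245)]])
A=np.c_[2*P,np.ones(len(P))];x=np.linalg.lstsq(A,(P**2).sum(1),rcond=None)[0];print("rim",x[:2],np.sqrt(x[2]+x[0]**2+x[1]**2))
for nm,a,b in [("knob mid top",(222+181/5,175+165/5),(355+246/5,160+150/5))]:
    print(nm,tri(t,a,s,b),onz(t,*a,.172))
# knob ends
for a in [(178,133),(186,200)]: print("end",onz(t,222+a[0]/5,175+a[1]/5,.172))
for a in [(248,110),(242,195)]: print("end s",onz(s,355+a[0]/5,160+a[1]/5,.172))
# dial horizontal axis: inflator edges (housing top back ridge in crop)
```

```text
Traceback (most recent call last):
cv2.error: OpenCV(4.12.0) /io/opencv/modules/imgproc/src/shapedescr.cpp:361: error: (-201:Incorrect size of input array) There should be at least 5 points to fit the ellipse in function 'fitEllipseNoDirect'
```

```bash
cat > m.py <<'E'
from h import *
t=pickle.load(open("top.pkl","rb"));s=pickle.load(open("scene.pkl","rb"))
def dial(c,u0,v0,u1,v1):
    g=cv2.cvtColor(c["img"][v0:v1,u0:u1],cv2.COLOR_RGB2GRAY); g=cv2.resize(g,None,fx=4,fy=4,interpolation=cv2.INTER_CUBIC)
    m=cv2.threshold(g,0,255,cv2.THRESH_OTSU)[1]; m=cv2.morphologyEx(m,cv2.MORPH_CLOSE,np.ones((13,13)))
    cs=max(cv2.findContours(m,0,2)[0],key=cv2.contourArea); e=cv2.fitEllipse(cv2.convexHull(cs)) 
    return ((e[0][0]+.5)/4-.5+u0,(e[0][1]+.5)/4-.5+v0),np.array(e[1])/4,e[2]
dt=dial(t,400,174,426,200);ds=dial(s,205,191,238,211);print(dt,ds)
D=tri(t,dt[0],s,ds[0]);print("dial",D, onz(t,*dt[0],.132),onz(s,*ds[0],.132))
tp=(279.,215.2);sp=(381.,177.6)
print("torch tail",tri(t,tp,s,sp),onz(t,*tp,.178),onz(s,*sp,.178))
bt=(222+198/5,175+280/5);bs=(355+228/5,160+48/5)
print("brush ball",tri(t,bt,s,bs))
P=np.array([onz(t,222+u/5,175+v/5,.098)[:2] for u,v in[(28,200),(357,190),(190,28),(60,100),(100,52),(320,95),(290,57),(32,235),(350,245)]])
A=np.c_[2*P,np.ones(len(P))];x=np.linalg.lstsq(A,(P**2).sum(1),rcond=None)[0];print("rim",x[:2],np.sqrt(x[2]+x[0]**2+x[1]**2))
for nm,a,b in [("knob mid top",(222+181/5,175+165/5),(355+246/5,160+150/5))]:
    print(nm,tri(t,a,s,b),onz(t,*a,.172))
for a in [(178,133),(186,200)]: print("end",onz(t,222+a[0]/5,175+a[1]/5,.172))
for a in [(248,110),(242,195)]: print("end s",onz(s,355+a[0]/5,160+a[1]/5,.172))
# handle/ridge lines -> inflator yaw
for a,b in [((130,395),(368,465)),((108,475),(345,543))]:
    p=onz(t,373+a[0]/5,145+(a[1]-375)/5,.19);q=onz(t,373+b[0]/5,145+(b[1]-375)/5,.19);print("yaw edge",p,q,np.degrees(np.arctan2(*(q-p)[1::-1])))
for a,b in [((538,412),(782,478-2)),((400,500),(655,600))]:
    p=onz(s,175+(a[0]-400)/5,180+(a[1]-375)/5,.15);q=onz(s,175+(b[0]-400)/5,180+(b[1]-375)/5,.15);print("yaw edge s",p,q,np.degrees(np.arctan2(*(q-p)[1::-1])))
E
python3 m.py
```

```text
((410.3880100250244, 189.62011051177979), array([18.55986214, 25.80682373]), 55.439735412597656) ((224.37258911132812, 196.26467895507812), array([17.831604  , 32.19072723]), 88.30615997314453)
dial [ 0.63025741 -0.29097647  0.14330161] [ 0.63343937 -0.29513266  0.132     ] [ 0.62393614 -0.29298987  0.132     ]
torch tail [0.51486049 0.13987521 0.1725949 ] [0.5141377  0.13719906 0.178     ] [0.51812014 0.14186219 0.178     ]
brush ball [0.46346468 0.19409181 0.15106767]
rim [0.53323872 0.21043238] 0.11319705638362275
knob mid top [0.53731655 0.21003526 0.16012615] [0.53519106 0.20706599 0.172     ]
end [0.55625819 0.21084539 0.172     ]
end [0.51237682 0.20185225 0.172     ]
end s [0.51807039 0.20901584 0.172     ]
end s [0.57434482 0.21058757 0.172     ]
yaw edge [ 0.7550837  -0.24397553  0.19      ] [ 0.71507704 -0.4005866   0.19      ] -104.32988314876911
yaw edge [ 0.69903216 -0.23014269  0.19      ] [ 0.66112774 -0.38483151  0.19      ] -103.76827940737816
yaw edge s [ 0.61545524 -0.35644586  0.15      ] [ 0.63419175 -0.20854084  0.15      ] 82.78026559700135
yaw edge s [ 0.68438324 -0.41626999  0.15      ] [ 0.72248509 -0.25842445  0.15      ] 76.42915271697247
```

>>> jog_arm(deltas=[[0.029,0.034,0.012,0,0,0.138,0.5],[0.029,0.034,0.012,0,0,0.138,0.5],[0.029,0.034,0.012,0,0,0.138,0.5],[0.029,0.034,0.012,0,0,0.138,0.5],[0.029,0.034,0.012,0,0,0.138,0.5],[0.029,0.034,0.012,0,0,0.138,0.5],[0.029,0.034,0.012,0,0,0.138,0.5],[0.029,0.034,0.012,0,0,0.138,0.5],[0.029,0.034,0.012,0,0,0.138,0.5],[0.029,0.034,0.012,0,0,0.138,0.5]])

```text
t: 1.1
eef_pos: [0.5054, -0.2984, 0.3735]
tool_rot: [-0.0, 0.657, 0.754, -0.0]
contact_force: [1.1, -1.2, -0.3]
gripper_width: 0.5
grasp_force: 0.0
```

Run:
```python
from station import bot
from h import *
c=bot.read_camera("wrist"); pickle.dump(c,open("w1.pkl","wb")); cv2.imwrite("pics/w1.png",c["img"][...,::-1]); print(c["eye"],rot(c["attitude"]),c["K"][0][0])
o=bot.get_obs();print(o["q"],o["eef_pos"],rot(o["tool_rot"]))
```

```text
[ 0.49525422 -0.22085135  0.49431223] [[ 9.90433499e-01  1.31533600e-01  4.17180499e-02]
 [ 1.37989571e-01 -9.42758992e-01 -3.03585840e-01]
 [-6.01671675e-04  3.06438241e-01 -9.51890352e-01]] 314.0094184741704
[ 0.74449234  0.27266228 -0.41586688  1.58864522  0.10787519  1.29953237
  0.47015276] [ 0.51161361 -0.29014398  0.37592924] [[-0.15569556  0.98778732  0.00592511]
 [ 0.98780234  0.15567818  0.00329172]
 [ 0.00232911  0.00636534 -0.99997703]]
```

View pics/w1.png

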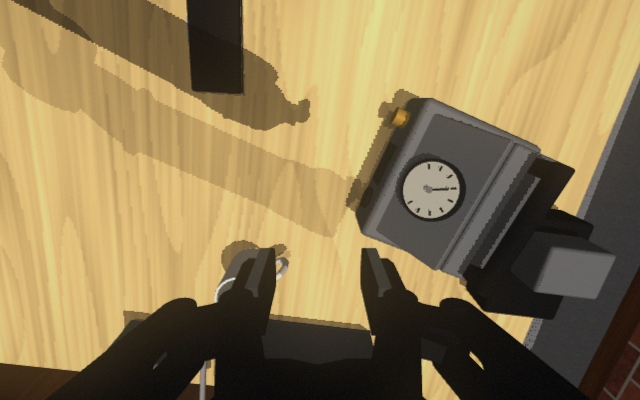

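The wrist view shows the dial at (431,189) with its black rim, and horizontal panel edges running (432,113)→(375,232) and (538,145)→(440,268).

Run:
```python
from h import *
c=pickle.load(open("w1.pkl","rb"));t=pickle.load(open("top.pkl","rb"));s=pickle.load(open("scene.pkl","rb"))
def dial(c,u0,v0,u1,v1,th):
    g=c["img"][v0:v1,u0:u1].astype(int); m=((g.min(2)>th)&(g.max(2)-g.min(2)<60)).astype(np.uint8)
    n,l,st,ce=cv2.connectedComponentsWithStats(m); i=1+st[1:,4].argmax(); k=cv2.findContours((l==i).astype(np.uint8),0,2)[0][0]
    h=cv2.convexHull(k); M=cv2.moments(h); return (M["m10"]/M["m00"]+u0,M["m01"]/M["m00"]+v0),M["m00"]
w=dial(c,395,150,470,228,120);a=dial(t,396,170,430,204,85);b=dial(s,203,188,240,213,110);print(w,a,b)
for n,x,p in(("w",c,w),("t",t,a),("s",s,b)): print(n,onz(x,*p[0],.132))
print(tri(c,w[0],s,b[0]),tri(t,a[0],s,b[0]))
for p,q in [((432,113),(375,232)),((538,145),(440,268))]:
    d=onz(c,*q,.13)-onz(c,*p,.13);print(np.degrees(np.arctan2(d[1],d[0])))
```

```text
((430.64639546146395, 189.50871731008718), 2409.0) ((412.08444444444444, 187.85777777777778), 225.0) ((217.71929824561403, 198.31359649122808), 228.0)
w [ 0.64294334 -0.30305552  0.132     ]
t [ 0.63989711 -0.30084484  0.132     ]
s [ 0.63369475 -0.30999686  0.132     ]
[ 0.63941692 -0.30360135  0.14216618] [ 0.63846155 -0.30293543  0.14056286]
-103.15823277770501
-112.4811496701122
```

>>> jog_arm(deltas=[[0.0025,0.043,-0.002,0,0,0.138,0.5],[0.0025,0.043,-0.002,0,0,0.138,0.5],[0.0025,0.043,-0.002,0,0,0.138,0.5],[0.0025,0.043,-0.002,0,0,0.138,0.5],[0.0025,0.043,-0.002,0,0,0.138,0.5],[0.0025,0.043,-0.002,0,0,0.138,0.5],[0.0025,0.043,-0.002,0,0,0.138,0.5],[0.0025,0.043,-0.002,0,0,0.138,0.5],[0.0025,0.043,-0.002,0,0,0.138,0.5],[0.0025,0.043,-0.002,0,0,0.138,0.5]])

```text
t: 2.15
eef_pos: [0.5295, 0.1312, 0.353]
tool_rot: [-0.0, 0.027, 1.0, -0.0]
contact_force: [0.6, -0.3, -0.9]
gripper_width: 0.497
grasp_force: 0.0
```

>>> jog_arm(deltas=[[0.002,0.04,-0.01,0,0,0.14,0.5],[0.002,0.039,-0.01,0,0,0.14,0.5],[0,0,0,0,0,0,0.5],[0,0,0,0,0,0,0.5]])

```text
t: 2.55
eef_pos: [0.5333, 0.2095, 0.3325]
tool_rot: [-0.001, -0.111, 0.994, 0.0]
contact_force: [0.0, -0.4, -0.9]
gripper_width: 0.502
grasp_force: 0.0
```

Run:
```python
from station import bot
from h import *
c=bot.read_camera("wrist"); pickle.dump(c,open("w2.pkl","wb")); cv2.imwrite("pics/w2.png",c["img"][...,::-1]); print(c["eye"])
o=bot.get_obs();print(o["q"],o["eef_pos"],rot(o["tool_rot"]))
```

```text
[0.4576244  0.1920635  0.45339904]
[ 0.21155255  0.36832193 -0.89230988  1.66069835  0.29909376  1.2580733
  1.04978583] [0.53383425 0.20823908 0.3327995 ] [[-9.75778986e-01 -2.18756660e-01 -9.46108161e-04]
 [-2.18755963e-01  9.75779283e-01 -7.87143409e-04]
 [ 1.09538561e-03 -5.61111195e-04 -9.99999243e-01]]
```

View pics/w2.png

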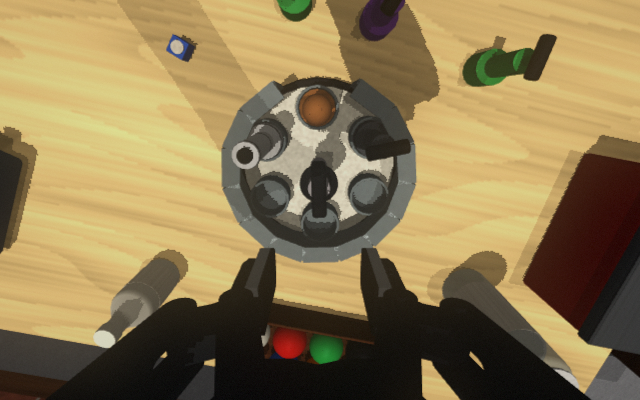

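The wrist view shows the knob bar from (319,160) to (319,217), nearly parallel to the jaws' x axis. The brush is at (319,108), the torch tail at (246,155) and the pump T-bar at (388,148).

Run:
```python
from h import *
c=pickle.load(open("w2.pkl","rb"))
g=c["img"].max(2)[150:225,295:345]
m=(g<60).astype(np.uint8)
ys,xs=np.nonzero(m); 
for r in range(150,225,6): print(r,(np.nonzero(m[r-150])[0]+295)[[0,-1]] if m[r-150].any() else None)
for n,p,z in(("knob near",(319,161),.172),("knob far",(319,216),.172),("torch",(246,155),.178),("brush",(319,108),.152),("pump end",(407,148),.167),("pump in",(372,153),.167)): print(n,onz(c,*p,z))
```

```text
150 None
156 None
162 [312 325]
168 [307 330]
174 [303 334]
180 [301 336]
186 [301 336]
192 [303 334]
198 [308 329]
204 [309 330]
210 [304 335]
216 [313 324]
222 [304 335]
knob near [0.50781415 0.20449814 0.172     ]
knob far [0.55946428 0.21627058 0.172     ]
torch [0.51575054 0.140446   0.178     ]
brush [0.46342274 0.19445088 0.152     ]
pump end [0.47942534 0.28001529 0.167     ]
pump in [0.49083204 0.25025432 0.167     ]
```

>>> jog_arm(deltas=[[0,0.0015,-0.035,0,0,0,0.5],[0,0,-0.035,0,0,0,0.5],[0,0,-0.035,0,0,0,0.5],[0,0,-0.035,0,0,0,0.5],[0,0,-0.034,0,0,0,0.5],[0,0,0,0,0,0,0.2],[0,0,0,0,0,0,0],[0,0,0,0,0,0,0],[0,0,0,0,0,0,0],[0,0,0,0,0,0,0]], newtons=40)

```text
t: 3.6
eef_pos: [0.5341, 0.2103, 0.159]
tool_rot: [0.0, -0.11, 0.994, 0.001]
contact_force: [1.9, 5.8, -9.9]
gripper_width: 0.239
grasp_force: 39.4
```

>>> jog_arm(deltas=[[0,0,0,0,0,-0.06,0],[0,0,0,0,0,-0.1,0],[0,0,0,0,0,-0.11,0],[0,0,0,0,0,-0.11,0],[0,0,0,0,0,-0.11,0],[0,0,0,0,0,-0.11,0],[0,0,0,0,0,-0.11,0],[0,0,0,0,0,-0.11,0],[0,0,0,0,0,-0.11,0],[0,0,0,0,0,-0.11,0]])

```text
t: 4.6
eef_pos: [0.5348, 0.213, 0.1591]
tool_rot: [-0.0, 0.4, 0.916, 0.004]
contact_force: [7.3, 13.0, -17.6]
gripper_width: 0.238
grasp_force: 39.7
```

>>> jog_arm(deltas=[[0,0,0,0,0,0,0],[0,0,0,0,0,0,0],[0,0,0,0,0,0,0]])

```text
t: 4.9
eef_pos: [0.5348, 0.2131, 0.1591]
tool_rot: [-0.0, 0.398, 0.917, 0.004]
contact_force: [7.4, 13.3, -16.5]
gripper_width: 0.238
grasp_force: 40.2
```

Run:
```python
from station import bot
from h import *
c=bot.read_camera("wrist"); pickle.dump(c,open("w3.pkl","wb")); cv2.imwrite("pics/w3.png",c["img"][...,::-1]); print(c["eye"])
o=bot.get_obs();print(o["q"],o["eef_pos"],rot(o["tool_rot"]),o["contact_force"],o["torque"])
```

```text
[0.48152686 0.26938172 0.28004634]
[-0.04680999  0.48134594 -0.56596422  1.85724093  0.32007129  0.88880772
 -0.01193542] [0.53481861 0.21301267 0.15904047] [[-0.68327636  0.73015492  0.00268542]
 [ 0.7301539   0.68325132  0.00655069]
 [ 0.0029482   0.0064367  -0.99997494]] [  6.85822735  12.6955244  -16.2433865 ] [ 2.55616594 -1.16782621 -0.00978347]
```

View pics/w3.png

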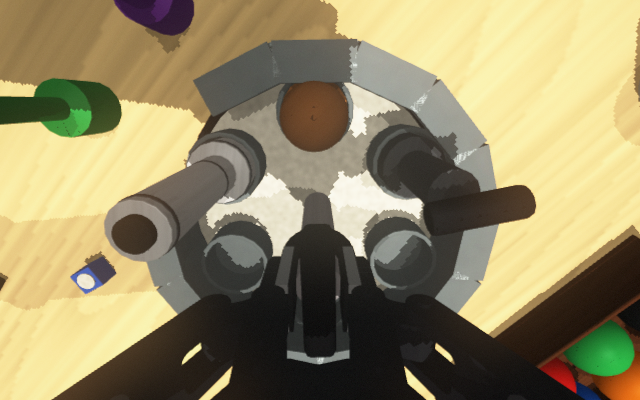

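The carousel turned about -59.5° and the torch (tail at (140,232)) now stands in the rim gap on the image's left. I'll let go and rise.

>>> jog_arm(deltas=[[0,0,0,0,0,0,0.5],[0,0,0,0,0,0,0.5],[0,0,0,0,0,0,0.5],[0,0,0.02,0,0,0,0.5],[0,0,0.04,0,0,0,0.5],[0,0,0.045,0,0,0,0.5],[-0.02,-0.005,0.03,0,0,0,0.55],[-0.02,-0.005,0,0,0,0,0.55],[-0.02,-0.005,0,0,0,0,0.55],[0,0,0,0,0,0,0.55]])

```text
t: 5.95
eef_pos: [0.4718, 0.1944, 0.2949]
tool_rot: [0.001, 0.398, 0.917, -0.001]
contact_force: [-0.6, -0.2, -0.1]
gripper_width: 0.546
grasp_force: 0.0
```

Run:
```python
from station import bot
from h import *
c=bot.read_camera("wrist"); pickle.dump(c,open("w4.pkl","wb")); cv2.imwrite("pics/w4.png",c["img"][...,::-1]); print(c["eye"])
o=bot.get_obs();print(o["q"],o["eef_pos"],o["contact_force"],o["torque"],o["gripper_width"])
C=np.array([.5336,.2104]);a=np.radians(192.8)
print(C+.075*np.array([np.cos(a),np.sin(a)]))
```

```text
[0.41882079 0.25175578 0.41555052]
[ 0.04381882  0.22559665 -0.64181009  1.85647667  0.15209498  1.10756318
  0.09790586] [0.47328177 0.19461798 0.29490483] [ 0.6873226  -0.07751294 -0.55260841] [0.01021057 0.00309736 0.00506017] 0.5484435685750705
[0.4604638  0.19378386]
```

View pics/w4.png

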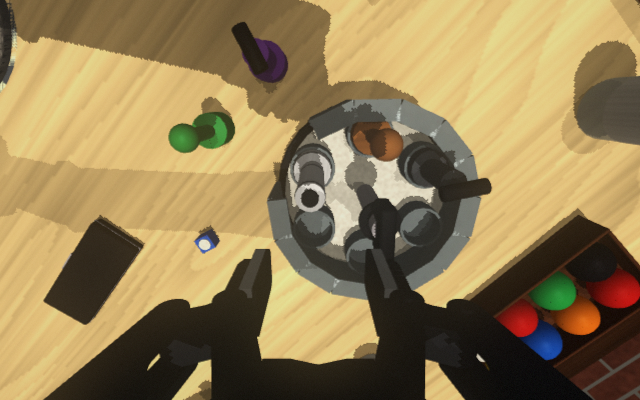

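Torch tail is now at (310,197) between the rim ends. The knob bar and other tools are clear of the jaw line. Measure the tail precisely next.

Run:
```python
from h import *
c=pickle.load(open("w4.pkl","rb"))
g=c["img"][175:220,285:335]; G=cv2.cvtColor(g,cv2.COLOR_RGB2GRAY)
m=(G<50).astype(np.uint8);n,l,st,ce=cv2.connectedComponentsWithStats(m)
for i in range(1,n):
    if st[i,4]>15: print(st[i],ce[i]+[285,175],onz(c,*(ce[i]+[285,175]),.178))
```

```text
[ 17  15  16  17 212] [309.54245283 197.77358491] [0.46439482 0.19307464 0.178     ]
```

>>> jog_arm(deltas=[[-0.0105,-0.001,-0.02,0,0,0,0.55],[0,0,-0.035,0,0,0,0.55],[0,0,-0.035,0,0,0,0.55],[0,0,-0.035,0,0,0,0.55],[0,0,-0.02,0,0,0,0.55],[0,0,0,0,0,0,0.4],[0,0,0,0,0,0,0.2],[0,0,0,0,0,0,0],[0,0,0,0,0,0,0],[0,0,0,0,0,0,0]], newtons=60)

```text
t: 7.0
eef_pos: [0.4638, 0.1947, 0.1502]
tool_rot: [0.001, 0.398, 0.918, 0.001]
contact_force: [-1.5, -0.8, -1.7]
gripper_width: 0.269
grasp_force: 58.8
```

>>> jog_arm(deltas=[[0,0,0.01,0,0,0,0],[0,0,0.02,0,0,0,0],[0,0,0.03,0,0,0,0],[0,0,0.03,0,0,0,0],[0,0,0.03,0,0,0,0],[0,0,0.03,0,0,0,0],[0,0,0.03,0,0,0,0],[0,0,0.02,0,0,0,0],[0,0,0,0,0,0,0]])

```text
t: 7.9
eef_pos: [0.4645, 0.1957, 0.3533]
tool_rot: [0.003, 0.398, 0.918, 0.002]
contact_force: [0.1, -0.4, -1.5]
gripper_width: 0.272
grasp_force: 59.1
```

Run:
```python
from station import bot
from h import *
cs={n:bot.read_camera(n) for n in("scene","wrist","top")}; pickle.dump(cs,open("c5.pkl","wb")); 
cv2.imwrite("pics/w5.png",np.hstack([cs["scene"]["img"][60:260,300:500],cs["wrist"]["img"][100:300,200:400]])[...,::-1].repeat(2,0).repeat(2,1))
o=bot.get_obs();print(o["q"],o["eef_pos"],o["tool_rot"],o["contact_force"],o["gripper_width"],o["grasp_force"])
```

```text
[ 0.06741611  0.1619608  -0.65644116  1.80063387  0.1052853   1.2149842
  0.1334663 ] [0.46278011 0.19423397 0.34866503] [-2.12462963e-04  3.97589138e-01  9.17563438e-01 -4.12119121e-04] [ 0.41390581 -0.54441804 -1.75415296] 0.2707443631299439 59.12504017353058
```

View pics/w5.png

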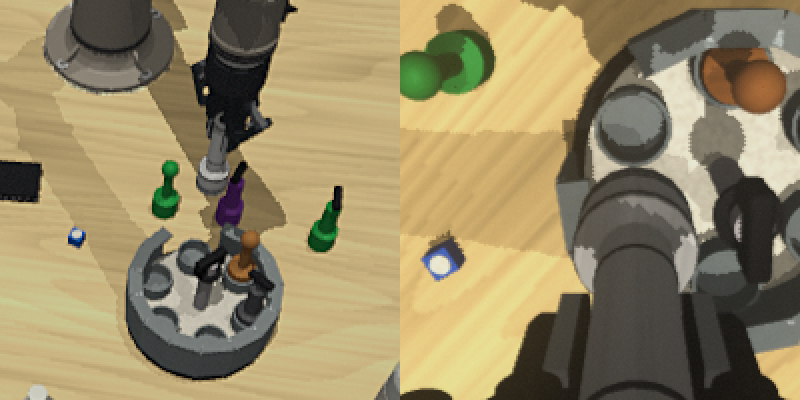

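>>> jog_arm(deltas=[[0.004,-0.025,0,0,0,-0.05,0],[0.004,-0.045,0,0,0,-0.1,0],[0.004,-0.045,0,0,0,-0.1,0],[0.002,-0.045,0,0,0,-0.1,0],[0,-0.045,0,0,0,-0.1,0],[0,-0.045,0,0,0,-0.1,0],[-0.002,-0.045,0,0,0,-0.1,0],[-0.004,-0.045,0,0,0,-0.1,0],[-0.004,-0.045,0,0,0,-0.1,0],[-0.004,-0.045,0,0,0,-0.1,0]])

```text
t: 9.05
eef_pos: [0.4621, -0.2369, 0.3478]
tool_rot: [-0.001, 0.774, 0.633, -0.001]
contact_force: [-0.2, -0.8, -1.4]
gripper_width: 0.27
grasp_force: 59.1
```

>>> jog_arm(deltas=[[0,-0.02,-0.004,-0.0183,-0.0763,0,0],[0,-0.006,-0.004,-0.0183,-0.0763,0,0],[0,0,-0.004,-0.0183,-0.0763,0,0],[0,0,-0.004,-0.0183,-0.0763,0,0],[0,0,-0.004,-0.0183,-0.0763,0,0],[0,0,-0.004,-0.0183,-0.0763,0,0],[0,0,-0.004,-0.0183,-0.0763,0,0],[0,0,-0.004,-0.0183,-0.0763,0,0],[0,0,0,-0.0183,-0.0763,0,0],[0,0,0,-0.0183,-0.0763,0,0]])

```text
t: 10.05
eef_pos: [0.4622, -0.2595, 0.3149]
tool_rot: [0.292, 0.718, 0.59, 0.225]
contact_force: [0.5, 0.7, -0.9]
gripper_width: 0.276
grasp_force: 59.3
```

```bash
cat > fin.py <<'E'
from station import bot
from h import *
o=bot.get_obs();T=rot(o["tool_rot"]);p=np.array(o["eef_pos"])
print(o["t"],o["q"],p,"z",T[:,2],o["contact_force"],o["grasp_force"],np.abs(o["joint_vel"]).max())
y=np.radians(-13.5);n=np.array([-np.cos(y)*.7071,-np.sin(y)*.7071,.7071]);D=np.array([.641,-.302,.132])
d=D-p;a=d@T[:,2];print("lens dist",a-.112,"off axis",d-a*T[:,2],"angle",np.arccos(-T[:,2]@n),"turn",np.cross(T[:,2],-n),"move to",D+.262*n-p)
E
python3 fin.py
```

```text
10.05 [ 0.58156599 -0.07659358 -0.07634731  2.30854753 -0.8490119   0.25880246
  1.06541542] [ 0.46220174 -0.25953856  0.31488819] z [ 0.66756251 -0.15472021 -0.72830073] [ 0.50954056  0.74547236 -0.89109015] 59.31744039058685 2.18654667970539
lens dist 0.14712625879349372 off axis [ 0.00581529 -0.00236937  0.00583366] angle 0.0312384812587514 turn [-0.01081737 -0.02871902 -0.00381417] move to [-0.00134318  0.0007867   0.00237201]
```

>>> jog_arm(deltas=[[0,0,0,0,0,0,0],[0,0,0,0,0,0,0],[-0.001,0.001,0.002,0,0,0,0],[0,0,0,0,0,0,0],[0,0,0,0,0,0,0],[0,0,0,0,0,0,0]])

```text
t: 10.65
eef_pos: [0.4636, -0.2589, 0.3199]
tool_rot: [0.293, 0.717, 0.59, 0.225]
contact_force: [0.2, -0.5, -2.0]
gripper_width: 0.271
grasp_force: 59.3
```

```bash
python3 fin.py
python3 - <<'E'
from station import bot
from h import *
s=bot.read_camera("scene");t=bot.read_camera("top");w=bot.read_camera("wrist");pickle.dump((s,t,w),open("c6.pkl","wb"))
k=lambda a:cv2.resize(a,(400,300))
im=np.vstack([np.hstack([k(s["img"][100:280,120:360]),k(t["img"][120:270,350:550])]),np.hstack([k(w["img"]),k(s["img"][130:250,350:510])])])
cv2.imwrite("pics/fin.png",im[...,::-1])
E
```

```text
10.65 [ 0.58643475 -0.08221014 -0.08285376  2.30167653 -0.8246831   0.26612108
  1.03913932] [ 0.46360998 -0.2589223   0.31985755] z [ 0.66952711 -0.15423141 -0.72659901] [ 0.20558376 -0.45485066 -1.99536541] 59.32151913642883 0.006907978794403682
lens dist 0.1499084720431813 off axis [ 0.0020352  -0.00268318  0.00244489] angle 0.029020571911178333 turn [-0.0108821  -0.02615981 -0.00447454] move to [-0.00275142  0.00017044 -0.00259735]
```

View pics/fin.png

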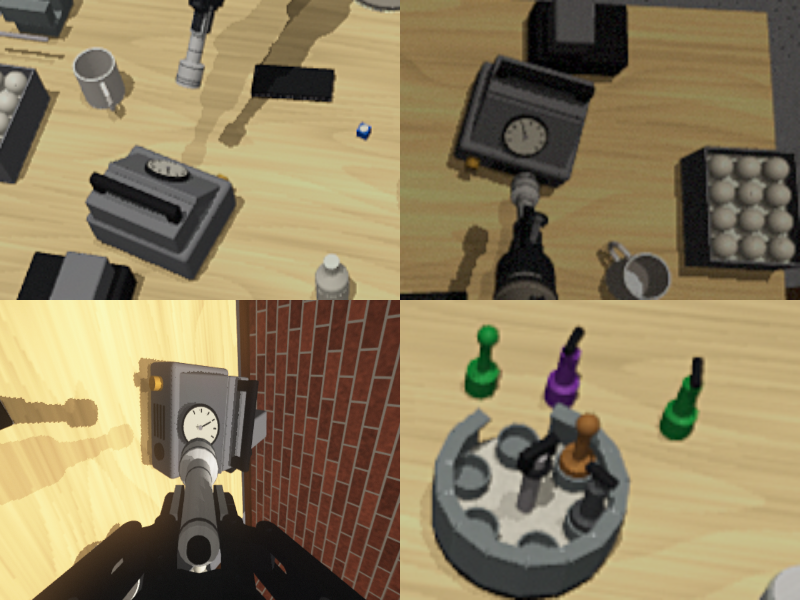

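The last pictures show the torch aimed at the dial centre with a clear gap between them. The brush and pump are in their cups and the bystanders have not moved. Handing in.

```bash
python3 -c "
from station import bot
print(bot.hand_in())"
```

```text
the job is handed in; nothing more can be done
None
```

The job is handed in (no verdict came back): the carousel was turned one click to bring the torch to the gap, and the torch is held steady about 15 cm from the inflator's dial, square to it within about 0.03 rad and aimed within about 4 mm of its centre by my measurements.

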